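Lock the letter-rail head onto the sign stand's ball

TASK

Put the blue sign head on its stand: raise its red handle all the way up while the head lies in the cork tray, then lower the head's socket over the stand's steel ball, easing it by feel, without letting it drop, until it sits flat and fully home on the seat disc, and press the handle fully down so that it locks. Be gentle with the stand (never load it with more than 35 N), leave the tape rolls and the letter box where they are, and let go at the end.

Things in the scene. Friction and masses are not known exactly. Their poses are not given: they have to be found in the camera images.
- coupler: The loose blue metal sign head (0.75 to 0.95 kg), level in a cork tray, underside 12 mm above the table. Origin: socket axis, at the flat underside; z up, x to the nose. Housing x -22 to 40, y +-25, z 0 to 50 mm; sole to x 73; white letter rail across the nose, x 69 to 80, y +-65, z 14 to 44. Behind, narrow cheeks (y +-13, z 0 to 26; to z 55 at x -38 to -20) reach x -68. Mass centre near x 11, z 25
- coupler_grip (a point): Grasp point of the head, midway between its flat parallel housing sides (50 mm apart along the coupler's y), at x 14, y 0, z 30 mm in the coupler's frame; axes as the coupler's. Fingers have room on both sides from above, also with the handle up
- socket (a point): Mouth of the socket in the head's underside (same point and axes as coupler): a square hole 33 mm wide, open below, 42 mm deep. It takes the stand's 30 mm ball; the ball's round top guides it in when up to about 8 mm off, pushing sideways
- handle (a joint): Handle: 0 = down (locked), 1.25 = fully up (stop); it stays where left. Lifting it takes 1 to 3 N at its end (hold it lightly, let it turn in the fingers, or the head tips up), pressing it down 1 to 6 N, most near the bottom. Down, its steel toe closes the socket under the ball: the head then goes neither on nor off. With the head not fully seated the toe meets the ball and stops the handle short
- handle_hinge (a point): Hinge of the handle: its axis runs along the coupler's y through x -28, z 46 mm of the coupler; the handle's free end swings up from the -x side. Axes as the coupler's
- handle_end (a point): Point near the handle's free end, 70 mm from the hinge, mid of its 24 mm width (along the coupler's y) and 10 mm thickness; the handle ends 17 mm further out. Handle down: x -98, y 0, z 47 mm of the coupler, free space below and beside, so it can be pinched across its width from above. Site x points to the hinge, z out of the upper face
- stand: Sign stand: dark steel foot 170 x 170 x 12 mm, fixed; origin: centre of its underside, z up. On it a stem bears an aluminium seat disc (radius 64 mm) with a black rubber face that gives about 1 mm per 12 N, and 24 mm above that face the centre of a 30 mm steel ball on a 16 mm neck. The head lies on it at any yaw. The stem may bear 35 N at most
- stem_range (a point): Middle of where the seat disc's upper face can be: on the foot's axis, 61 mm above its underside; x along the slot in the foot. NOT the real disc: stem, disc and ball are clamped by hand anywhere within 15 mm up or down and within 6 mm either way along this x (0 along y), which is not measured: find it by feel or by sight
- tape_brown: Bystander: roll of brown tape lying flat, 96 mm across, 40 mm high, loose; origin under its centre
- tape_red: Bystander: roll of red tape lying flat, 100 mm across, 25 mm high, loose; origin under its centre
- letters: Bystander: open green box of small white letters, 90 x 70 x 35 mm, loose; origin under its centre

How it is judged:
By the outcome, as a careful person would: the job done as asked, in the order asked, and still so for the second after the job is handed in, with the robot touching nothing.
It also fails if it takes over 72 s, if anything falls off the work surface, if the arm or the gripper's body presses on something with over 40 N, if the wrist force passes 120 N, or if a joint passes its speed limit or range.

ROBOT

A 7-joint arm with a two-finger parallel gripper is mounted at the origin on the work surface. World frame = base frame: x ahead of the robot, y to its left, z up, the work surface at z = 0. Lengths are in m, angles in rad, forces in N, time in s.
With the tool pointing down it reaches from about 0.425 to 1.025 m from the base axis. Payload 3.6 kg.
Tool frame: the origin (TCP) lies midway between the tips of the shut fingers; the grasp point (between the pads) lies 19 mm behind it; z points along the fingers, y is the line along which they close (so a half turn about z gives the same grasp; the last joint's range is limited). The gripper opens to 85 mm and grips with 20 to 120 N. Pads are 22 mm wide; open, the fingers measure 114 mm over their backs; the gripper's body (76 mm by 85 mm) begins 54 mm behind the grasp point. The pads swing forward as they close: fully open they stand 13 mm farther back than shut.
Start: joints at [-1.383, 0.591, 0.048, 1.609, -0.033, 0.943, -0.034], TCP at [0.201, 0.697, 0.195] pointing down, gripper open.
Joint ranges: [-2.69, 2.69], [-0.47, 2.24], [-1.27, 1.36], [0.19, 2.51], [-1.53, 4.68], [0.08, 2.07], [-3.09, 3.09]. Speed limits (rad/s): [2.57, 2.57, 3.14, 3.14, 3.14, 3.14, 3.14].

INTERFACE

Orientations are given as a unit quaternion [w, x, y, z].
In Python, from station import * gives the robot as it stands. Calls block until the motion is done:
- reach(position, orientation): joint-space move of the TCP to a pose.
- line_to(position, velocity=0.15, frame=None, until_force=None): straight line of the TCP; frame=None keeps the orientation; velocity is the mean speed in m/s. With until_force (N) it stops when the force on the tool has changed by that much, and returns True; else False.
- move_joints(angles): joint-space move.
- grip(opening, effort=None): finger opening in m; effort is the grip in N (None keeps the last); returns when the fingers have stopped.
- wait(seconds).
- ik(position, orientation): joint angles nearest the present ones, or None.
- read_camera(name): name is "scene" or "top" or "wrist"; returns a dict with "image" (480x640x3 uint8, red, green, blue), "depth" (480x640 float32, m along the optical axis (not along the pixel's ray), 0 where there is no reading), "fx", "fy", "cx", "cy" (pixels), "extrinsics" (4x4, takes a point from camera to world coordinates). Camera axes: x right, y down, z forward; pixel columns grow to the right and rows downward; lengths in m; the calibration is good to about 2 mm. A picture is of the moment at which its call begins.
A pose or a line that the arm cannot do raises IKError and nothing moves.
- hand_in(): hands the job in; it is judged then, once.
Trained networks look in a picture, given as the dict that the camera call returned (one of the last four; its "shot" number tells which), for a name from the list of things; names that differ only in an ending like _2 or _b are one class to them, and where a whole thing is asked for, a point or a joint stands for the part that bears it (a point fixed in the world has none). Each returns a list of dicts, best first, with "conf" (0 to 1); they miss things now and then, are a little off and sometimes report something else, mostly with a low value. They report only what shows in the picture. A call takes as long as a camera call.
- spot_in(picture, thing): "rect" ([left, top, right, bottom] in pixels, round what is visible of it).
- silhouettes(picture, thing): "region" (480x640 bool, what is visible of it) and "rect" ([left, top, right, bottom] in pixels, round what is visible of it).
- spot_point(picture, thing): "at" ([column, row] in pixels: a listed point, or the origin of a listed thing).
Readings, each from a call of its own:
- get_clock(): time.
- get_q(): joint angles.
- get_qvel(): joint speeds.
- get_joint_efforts(): joint torques, N m.
- get_eef_pos(): TCP position.
- get_tcp_rot(): TCP orientation.
- get_ft_force(): force on the tool from outside, world axes, zero at the start.
- get_moment(): the same for the moment, N m.
- get_gripper_width(): finger opening in m.
- get_grasp_force(): force on a finger pad.
Only numpy, scipy, OpenCV 4.12 (cv2) and the standard library are available. Lean on these libraries where they do the work, as an engineer would, in place of code of your own. Each camera call takes 0.05 s, during which the arm holds its last target. There are 200 camera calls.

## Working session

There is one attempt and no reset: what is moved stays moved. The work goes in short steps, each a Python script; the robot and the scene stay as the last script left them, time stands still between calls to the robot, and variables do not carry over. Pictures are saved under pics/ and viewed, at most 14 in all, crops included, and the job is handed in when it is done.

```bash
ls; mkdir -p pics; cat > h.py <<'E'
from station import *
import numpy as np, cv2
def save(p,n): cv2.imwrite('pics/'+n, cv2.cvtColor(p['image'],cv2.COLOR_RGB2BGR))
def ray(p,uv):
    E=np.array(p['extrinsics']); d=np.array([(uv[0]-p['cx'])/p['fx'],(uv[1]-p['cy'])/p['fy'],1.])
    return E[:3,3],E[:3,:3]@d
def at_z(p,uv,z):
    o,d=ray(p,uv); return o+d*(z-o[2])/d[2]
def tri(obs):
    A=np.zeros((3,3));b=np.zeros(3)
    for p,uv in obs:
        o,d=ray(p,uv); d=d/np.linalg.norm(d); M=np.eye(3)-np.outer(d,d); A+=M;b+=M@o
    return np.linalg.solve(A,b)
def cloud(p):
    v,u=np.mgrid[:480,:640]; z=p['depth']; E=np.array(p['extrinsics'])
    c=np.stack([(u-p['cx'])/p['fx']*z,(v-p['cy'])/p['fy']*z,z],-1)
    return c@E[:3,:3].T+E[:3,3]
E
python3 - <<'E'
from h import *
np.set_printoptions(precision=4,suppress=True)
P={n:read_camera(n) for n in('scene','top')}
for n,p in P.items(): save(p,n+'1.png'); print(n,p['extrinsics'],p['fx'])
obs={}
for t in ['coupler','coupler_grip','socket','handle_hinge','handle_end','stand','stem_range','tape_brown','tape_red','letters']:
    for n,p in P.items():
        r=spot_point(p,t)
        if r: obs.setdefault(t,[]).append((p,r[0]['at'])); print(t,n,np.array(r[0]['at']),round(r[0]['conf'],2))
    if len(obs.get(t,[]))==2: print(t,tri(obs[t]))
print(get_clock(),get_tcp_rot())
E
```

```text
pics
scene [[-0.2649  0.5144 -0.8156  1.2137]
 [ 0.9643  0.1418 -0.2238  0.1932]
 [ 0.0005 -0.8458 -0.5336  0.4886]
 [ 0.      0.      0.      1.    ]] 545.8823126915369
top [[-0.0062 -0.9832  0.1824  0.4428]
 [-1.      0.0057 -0.0034 -0.007 ]
 [ 0.0023 -0.1824 -0.9832  0.88  ]
 [ 0.      0.      0.      1.    ]] 612.0696655840254
coupler scene [446.2 274.2] 0.9
coupler top [177.6 277.9] 0.68
coupler [0.5517 0.1977 0.0104]
coupler_grip scene [448.1 259.8] 0.82
coupler_grip top [173.1 265.2] 0.83
coupler_grip [0.565  0.1969 0.0449]
socket scene [443.4 269.3] 0.6
socket top [182.1 279.1] 0.89
socket [0.5491 0.1914 0.0159]
handle_hinge scene [443.3 235.6] 0.8
handle_hinge top [178.  292.7] 0.7
handle_hinge [0.5256 0.1854 0.0588]
handle_end scene [434.5 205.8] 0.62
handle_end top [192.9 341.8] 0.89
handle_end [0.4599 0.1632 0.0688]
stand scene [192.6 252.1] 0.89
stand top [451.2 262.5] 0.58
stand [ 0.5747 -0.1982 -0.0082]
stem_range scene [184.8 216.8] 0.58
stem_range top [465.  254.7] 0.61
stem_range [ 0.5753 -0.2027  0.0574]
tape_brown scene [303.8 270.4] 0.62
tape_brown top [333.3 116.7] 0.38
tape_brown [0.7412 0.0074 0.1194]
tape_red scene [235.3 369.6] 0.56
tape_red top [334.  115.7] 0.78
tape_red [ 0.7987 -0.028   0.003 ]
letters scene [336.4 210.1] 0.73
letters top [320.1 387.6] 0.88
letters [ 0.3976 -0.0054  0.0002]
1.1 [0.     0.1399 0.9902 0.    ]
```

View pics/scene1.png

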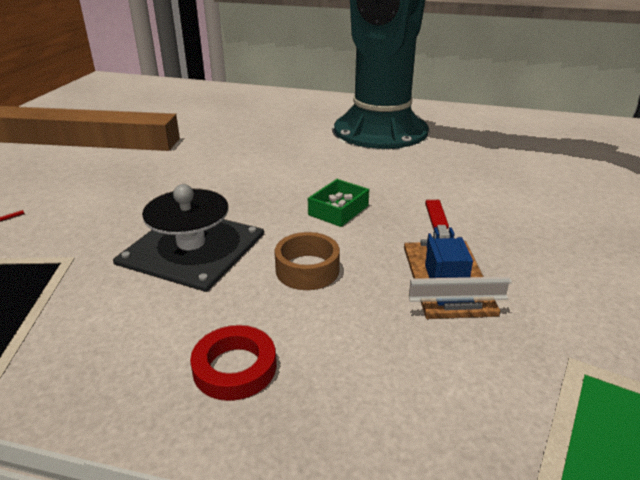

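View pics/top1.png

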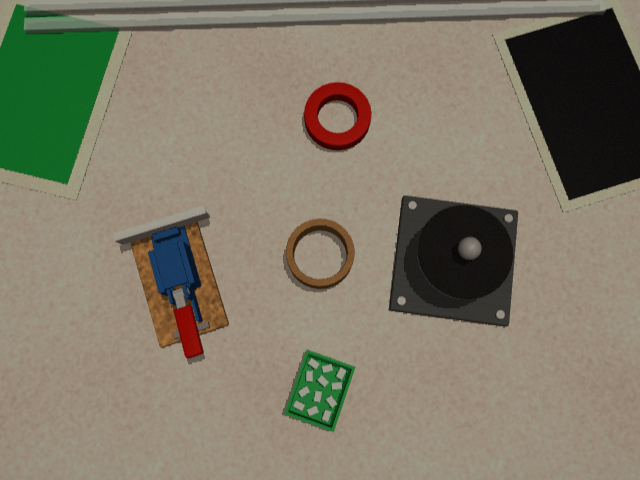

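The scene view shows the head at about (447,260), the red handle pointing towards the base, and the ball at (184,192). In the top view the rail runs (118,237)–(207,213) and the ball is at (470,248). I'll look from near next.

```bash
cat >> h.py <<'E'
np.set_printoptions(precision=4,suppress=True)
def down(xang): return [0,np.cos(xang/2),np.sin(xang/2),0]   # tool down, tool x at xang
def ptsmulti(ps,names):
    out={}
    for t in names:
        obs=[]
        for p in ps:
            r=spot_point(p,t)
            if r and r[0]['conf']>.3: obs.append((p,r[0]['at']))
        if len(obs)>1:
            X=tri(obs); out[t]=X
            res=[np.linalg.norm(np.cross(X-ray(p,u)[0],ray(p,u)[1]/np.linalg.norm(ray(p,u)[1]))) for p,u in obs]
            print(t,X,'res mm',np.array(res)*1e3)
    return out
E
python3 - <<'E'
from h import *
ps=[]
for i,(x,y) in enumerate([(0.50,0.20),(0.57,0.15)]):
    reach([x,y,0.32],down(np.radians(195)))
    p=read_camera('wrist'); ps.append(p); save(p,f'w{i}.png')
    print(p['extrinsics'][:3,3],p['fx'])
o=ptsmulti(ps,['coupler','coupler_grip','socket','handle_hinge','handle_end'])
for p in ps:
    C=cloud(p); im=p['image'].astype(int)
    blue=(im[...,2]>im[...,0]*1.6)&(im[...,2]>50)&(p['depth']>0)
    c=C[blue]; top=c[c[:,2]>0.055]
    print(len(c),'ztop',np.percentile(c[:,2],[50,90,98]))
    m=top[:,2]>np.percentile(c[:,2],60)-.004
    r=cv2.minAreaRect((top[:,:2]*1000).astype(np.float32)); print('rect top',r)
    w=(im.min(-1)>140)&(C[...,2]>0.035)&(p['depth']>0)&(abs(C[...,0]-.63)<.06)&(abs(C[...,1]-.21)<.1)
    if w.sum()>50: print('rail',cv2.minAreaRect((C[w][:,:2]*1000).astype(np.float32)),np.median(C[w][:,2]))
    red=(im[...,0]>im[...,1]*2.5)&(im[...,0]>90)&(p['depth']>0)&(C[...,2]>.03)
    c=C[red]; print('red',cv2.minAreaRect((c[:,:2]*1000).astype(np.float32)),np.percentile(c[:,2],[5,50,95]))
print(get_clock(),get_q())
E
```

```text
[0.4287 0.1817 0.4994] 373.486503102735
[0.4997 0.1303 0.4992] 373.486503102735
coupler [0.5494 0.193  0.0254] res mm [0.5994 0.5994]
coupler_grip [0.5673 0.1951 0.0485] res mm [0.5244 0.5244]
socket [ 0.5551  0.1918 -0.0102] res mm [1.0675 1.0675]
handle_hinge [0.5238 0.183  0.0524] res mm [0.8403 0.8403]
handle_end [0.459  0.1678 0.0768] res mm [0.593 0.593]
2284 ztop [0.0629 0.0644 0.0681]
rect top ((552.453857421875, 193.7610321044922), (78.20069122314453, 48.87968444824219), 17.22182273864746)
rail ((623.7638549804688, 216.02706909179688), (7.621819496154785, 127.62153625488281), 17.55484962463379) 0.05723068841404183
red ((473.9646301269531, 168.8115692138672), (65.9138412475586, 22.453075408935547), 16.890121459960938) [0.067  0.0704 0.0735]
2029 ztop [0.0626 0.0639 0.0648]
rect top ((552.4755859375, 193.74563598632812), (78.26685333251953, 49.483543395996094), 17.682912826538086)
rail ((623.3756103515625, 215.8780059814453), (8.185186386108398, 128.04605102539062), 17.32465171813965) 0.0572024034682182
red ((474.0071105957031, 169.05941772460938), (66.11341094970703, 22.845001220703125), 17.61858367919922) [0.0668 0.0703 0.0733]
4.2583 [-0.4692  0.2971  0.1747  1.7893 -0.0585  1.06    1.5596]
```

View pics/w1.png

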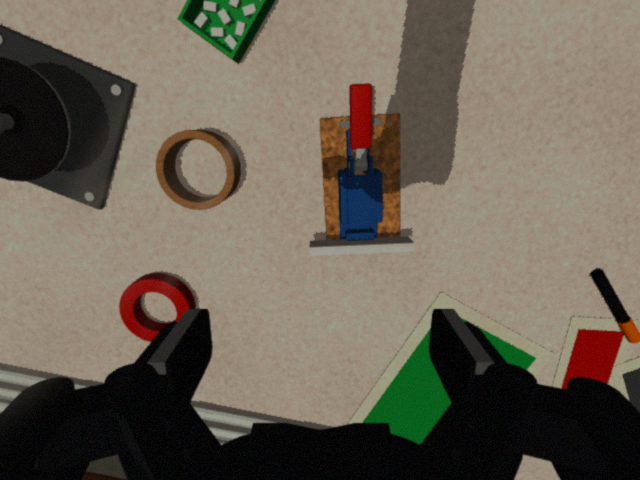

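Both wrist views agree: yaw about 17.4°, head origin about (0.552, 0.1935), and handle slightly raised (about 0.1 rad). Next I pinch the handle lightly and swing it up along its arc.

```bash
cat >> h.py <<'E'
YAW=np.radians(17.4); O=np.array([.552,.1935,.0125])
def W(x,y,z,O=O,yaw=YAW):
    c,s=np.cos(yaw),np.sin(yaw); return O+np.array([c*x-s*y,s*x+c*y,z])
def arc(th,r=.070): return -.028-r*np.cos(th), .046+r*np.sin(th)
E
python3 - <<'E'
from h import *
q=down(YAW+np.pi); BACK=.021
x,z=arc(.1)
reach(W(x,0,z+.05),q); grip(.05,20)
line_to(W(x,0,z-BACK),.1); f0=get_ft_force(); grip(0,20)
print('w',get_gripper_width(),get_grasp_force(),f0,get_ft_force())
for th in np.arange(.2,1.21,.1):
    x,z=arc(th); line_to(W(x,0,z-BACK),.06)
    print(round(th,2),get_ft_force()-f0,get_gripper_width())
x,z=arc(1.3); print(line_to(W(x,0,z-BACK),.03,until_force=4),get_ft_force()-f0,get_eef_pos()-W(x,0,z-BACK))
p=read_camera('wrist');save(p,'w2.png'); p=read_camera('scene');save(p,'s2.png');print(get_clock())
E
```

```text
w 7.89396707695492e-05 0.0 [-0.2169  0.0379  0.5237] [ 0.1033 -1.1856 -0.3427]
0.2 [-0.143  -0.5764  0.0673] 4.549104641504917e-05
0.3 [ 0.3215 -0.1581 -0.4971] 7.23052149068645e-05
0.4 [-0.5536 -0.5653 -1.0921] 0.00012313144490649208
0.5 [ 0.2635 -0.7034 -0.4344] -6.295237693020595e-05
0.6 [ 0.7449 -0.3021 -0.9306] -2.7544000298686622e-05
0.7 [-1.0532  0.6106  0.1034] -3.3243217200814e-05
0.8 [ 0.1888 -0.7334 -1.0995] 0.000254111409845093
0.9 [-0.1268  0.3619 -0.9886] -0.00020177342614549992
1.0 [ 0.4527 -0.0884 -1.1344] 2.778218935500345e-05
1.1 [-0.7295 -0.2649 -0.785 ] 0.00027362444350569715
1.2 [ 0.5815  0.2602 -0.7037] 0.00013496941793234862
False [ 0.4442 -0.0641 -0.6978] [0.0002 0.0001 0.    ]
10.4333
```

View pics/s2.png

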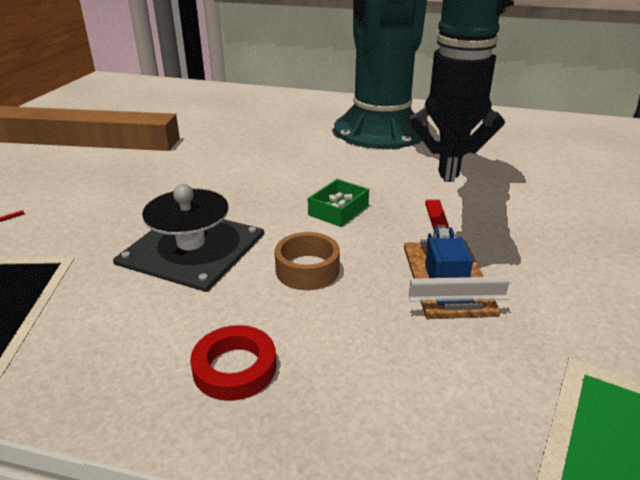

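The pinch caught nothing: the scene view shows the fingers shut at (450,178) and the handle still low at (437,213). I'll check where the fingers and handle really are.

```bash
python3 - <<'E'
from h import *
print(get_eef_pos(),get_gripper_width())
p=read_camera('scene'); E=np.linalg.inv(np.array(p['extrinsics']))
def pr(X):
    c=E[:3,:3]@X+E[:3,3]; return p['fx']*c[0]/c[2]+p['cx'],p['fy']*c[1]/c[2]+p['cy']
print('tcp',pr(get_eef_pos()),'hend',pr(W(-.098,0,.055)),'hinge',pr(W(-.028,0,.046)),'railcorner',pr(W(.08,.065,.044)))
line_to(get_eef_pos()+[-.04,0,.2],.25)
p=read_camera('wrist');save(p,'w3.png'); C=cloud(p); im=p['image'].astype(int)
red=(im[...,0]>im[...,1]*2.5)&(im[...,0]>90)&(p['depth']>0)&(C[...,2]>.03)&(C[...,0]<.56)&(C[...,1]>.1)
c=C[red]; print('red',cv2.minAreaRect((c[:,:2]*1000).astype(np.float32)))
A=np.c_[(c[:,:2]-O[:2])@[np.cos(YAW),np.sin(YAW)],np.ones(len(c))]; print('slope z=',np.linalg.lstsq(A,c[:,2],rcond=None)[0],A[:,0].min(),A[:,0].max(),c[:,2].min(),c[:,2].max())
blue=(im[...,2]>im[...,0]*1.6)&(im[...,2]>50)&(C[...,2]>.055); print(cv2.minAreaRect((C[blue][:,:2]*1000).astype(np.float32)))
r=spot_point(p,'handle_end'); print(r[:1])
E
```

```text
[0.5073 0.1795 0.1049] -9.570631658598874e-05
tcp (np.float64(444.3882662996796), np.float64(201.2919037032787)) hend (np.float64(434.2161102704188), np.float64(206.2392840132298)) hinge (np.float64(443.51937798865157), np.float64(235.57416661721606)) railcorner (np.float64(511.86083105489365), np.float64(281.3098768022606))
red ((474.015380859375, 169.01824951171875), (66.65569305419922, 22.59511375427246), 16.200918197631836)
slope z= [-0.0952  0.0624] -0.11516850979895095 -0.04823976359397503 0.06446990762391874 0.07472145231194116
((494.31427001953125, 176.97604370117188), (199.28199768066406, 48.637489318847656), 16.376893997192383)
[{'at': [312.0, 188.0], 'conf': 0.73}]
```

View pics/w3.png

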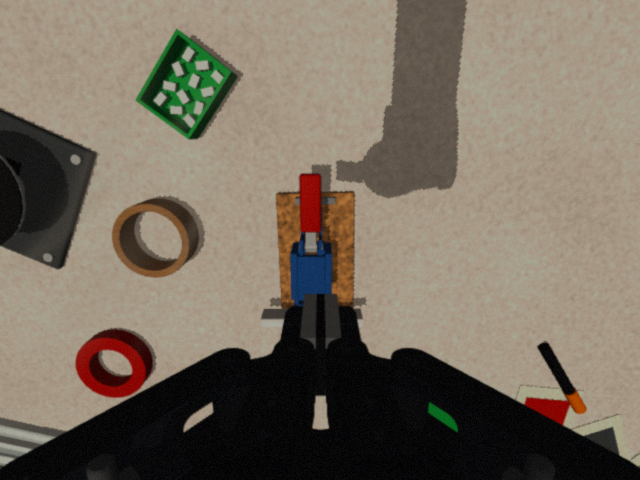

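The wrist view shows the handle unmoved, (310,175)–(310,232), and the shut fingers at (320,300). The projected TCP (444,201) doesn't match the seen fingertips (450,178), so I'll measure the tips by depth.

```bash
python3 - <<'E'
from h import *
e=get_eef_pos(); print('eef',e,get_tcp_rot(),get_q())
for n in('wrist','scene'):
    p=read_camera(n); E=np.linalg.inv(np.array(p['extrinsics']))
    c=E[:3,:3]@e+E[:3,3]; print(n,'proj tcp',p['fx']*c[0]/c[2]+p['cx'],p['fy']*c[1]/c[2]+p['cy'],c[2])
    C=cloud(p)
    if n=='wrist':
        for v in range(290,331,8): print(v,C[v,308],C[v,334],p['image'][v,308])
    else:
        near=(np.linalg.norm(C[...,:2]-e[:2],axis=-1)<.08)&(C[...,2]>.15)&(p['depth']>0)
        c=C[near]; i=np.argsort(c[:,2])[:8]; print(c[i]); vv,uu=np.where(near); print(uu[i],vv[i])
    save(p,n+'4.png')
print(get_clock())
E
```

```text
eef [0.4662 0.1789 0.3031] [-0.0017 -0.1512  0.9885 -0.0006] [-0.5793  0.1821  0.1431  1.986  -0.0308  0.9791  1.453 ]
wrist proj tcp 320.74357803450715 279.55782176112115 0.19330886982619103
290 [0.5769 0.1974 0.0633] [0.5878 0.236  0.0135] [19 53 99]
298 [0.4576 0.1709 0.3484] [0.4548 0.1808 0.3479] [47 45 42]
306 [0.4576 0.1711 0.3553] [0.4547 0.1805 0.3552] [44 39 37]
314 [0.4571 0.1712 0.3626] [0.4546 0.1802 0.362 ] [48 45 41]
322 [0.458  0.1716 0.3666] [0.4551 0.1802 0.367 ] [44 45 38]
330 [0.4571 0.1716 0.3737] [0.4547 0.1798 0.3734] [43 40 35]
scene proj tcp 464.6626667079083 53.61860247528608 0.7117993639719982
[[0.4727 0.1735 0.3398]
 [0.467  0.1719 0.3398]
 [0.4623 0.1704 0.34  ]
 [0.4747 0.1759 0.3403]
 [0.4757 0.1748 0.3404]
 [0.4702 0.1732 0.3405]
 [0.4752 0.1784 0.3405]
 [0.4732 0.1869 0.3406]]
[464 463 462 466 465 464 468 475] [25 24 23 25 25 24 25 25]
11.65
```

By depth, the shut fingertips stand about 37 mm above the reported TCP, while the lateral position agrees. A gentle touch on the housing's top will settle the offset by feel before I pinch the handle again.

```bash
python3 - <<'E'
from h import *
q=down(YAW+np.pi)
reach(W(.014,0,.050+.03-.037),q)
print(get_eef_pos())
hit=line_to(W(.014,0,.050-.012-.037),.02,until_force=4)
e=get_eef_pos(); print(hit,e,'tip offset',.0628-e[2],get_ft_force())
line_to(e+[0,0,.06],.15)
print(get_clock())
E
```

```text
[0.566  0.1981 0.0564]
True [0.5653 0.1977 0.0259] tip offset 0.036866357158154936 [-0.7709 -0.0288  5.0029]
14.6333
```

Touch confirms it: the tip is 36.9 mm above the reported TCP. I'll pinch the handle again with that offset.

```bash
echo 'OFF=.0369' >> h.py; python3 - <<'E'
from h import *
q=down(YAW+np.pi); B=.021+OFF
x,z=arc(.1)
reach(W(x,0,z+.03-B+.01),q); grip(.05,20)
print(line_to(W(x,0,z-B),.1,until_force=6)); f0=get_ft_force(); grip(0,20)
w=get_gripper_width(); print('w',w,get_grasp_force(),get_ft_force()-f0)
if w>.015:
    for th in np.arange(.25,1.21,.15):
        x,z=arc(th); line_to(W(x,0,z-B),.06)
        print(round(th,2),get_ft_force()-f0,get_gripper_width())
    x,z=arc(1.3); print(line_to(W(x,0,z-B),.03,until_force=4),get_ft_force()-f0,get_eef_pos()-W(x,0,z-B))
p=read_camera('scene');save(p,'s5.png');print(get_clock())
E
```

```text
False
w 0.023772477780736417 25.037904381752014 [-0.2861  0.3704  3.2383]
0.25 [ 0.551   0.2317 -5.3795] 0.023611178913364828
0.4 [-0.9474  0.2022 -4.0248] 0.023515786326332857
0.55 [-1.8533  0.8392 -2.909 ] 0.02383153853910574
0.7 [-1.4651  0.5871 -3.821 ] 0.023272585820114784
0.85 [-5.2841 -1.0137  0.0509] 0.02379140055532573
1.0 [-8.6208 -2.5186  3.1874] 0.023231753840643504
1.15 [-16.3707  -3.541    7.7317] 0.023521597180487196
True [-1.4862  1.2492 -4.2095] [-0.0221 -0.0076 -0.0047]
19.1583
```

View pics/s5.png

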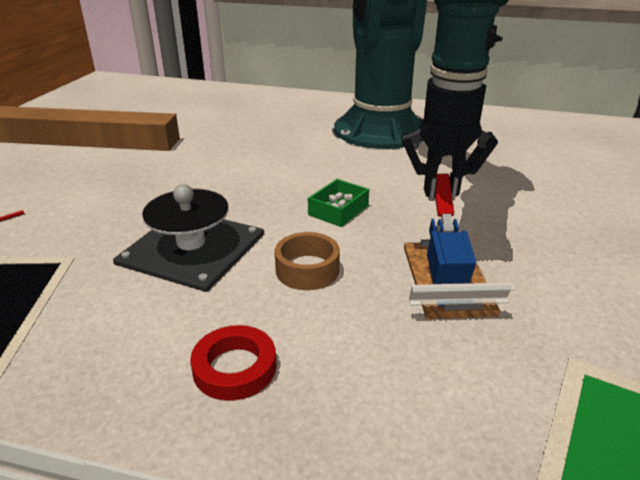

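The handle followed up to a point, then forces rose. In the scene view the handle stands at (443,195) in the fingers and the blue head at (452,255) looks slightly changed. I'll check tilt and pose numerically before letting go.

```bash
cat >> h.py <<'E'
def head(p,O=O,verbose=True):
    C=cloud(p); im=p['image'].astype(int); ok=(p['depth']>0)&(np.linalg.norm(C[...,:2]-O[:2],axis=-1)<.13)
    blue=(im[...,2]>im[...,0]*1.6)&(im[...,2]>50)&ok
    c=C[blue]; c=c[c[:,2]>O[2]+.04]
    # housing top plane
    t=c[abs(c[:,2]-np.median(c[:,2]))<.012]
    A=np.c_[t[:,:2]-O[:2],np.ones(len(t))]; s=np.linalg.lstsq(A,t[:,2],rcond=None)[0]
    print('blue n',len(t),'plane',s,cv2.minAreaRect((t[:,:2]*1000).astype(np.float32)))
    w=(im.min(-1)>130)&ok&(C[...,2]>O[2]+.02)&(((C[...,:2]-O[:2])@[np.cos(YAW),np.sin(YAW)])>.05)
    if w.sum()>30: print('rail',cv2.minAreaRect((C[w][:,:2]*1000).astype(np.float32)),np.percentile(C[w][:,2],[5,50,95]))
    red=(im[...,0]>im[...,1]*2.5)&(im[...,0]>90)&ok&(C[...,2]>.03); c=C[red]
    if len(c)>20:
        l=np.c_[(c[:,:2]-O[:2])@[np.cos(YAW),np.sin(YAW)],(c[:,:2]-O[:2])@[-np.sin(YAW),np.cos(YAW)],c[:,2]-O[2]]
        print('red n',len(c),'local mean',l.mean(0),'min',l.min(0),'max',l.max(0))
        m=l.mean(0); u,sv,vt=np.linalg.svd(l-m,full_matrices=False); print('axes',vt,sv)
E
python3 - <<'E'
from h import *
print(get_eef_pos(),get_ft_force(),get_q())
x,z=arc(1.15);print('t1.15',W(x,0,z-.0579))
for n in('scene','top','wrist'):
    p=read_camera(n); print(n); head(p); save(p,n+'6.png')
print(get_clock())
E
```

```text
[0.4851 0.1718 0.0631] [ 0.6623 -0.3178 -4.3688] [-0.5107  0.5501  0.1138  2.1555 -0.1358  0.4735  1.5851]
t1.15 [0.498  0.1766 0.0645]
scene
blue n 1404 plane [-0.1617  0.01    0.0777] ((552.0524291992188, 192.13079833984375), (110.64229583740234, 50.23136520385742), 17.807706832885742)
rail ((633.3865356445312, 218.83407592773438), (15.04682445526123, 130.87986755371094), 17.267683029174805) [0.052  0.054  0.0559]
red n 572 local mean [-0.0514 -0.0013  0.1004] min [-0.0822 -0.013   0.0797] max [-0.0252  0.01    0.1207]
axes [[ 0.8284 -0.0611 -0.5568]
 [-0.0614 -0.9979  0.0183]
 [-0.5568  0.019  -0.8304]] [0.4398 0.1452 0.0295]
top
blue n 1478 plane [-0.1924 -0.0443  0.0801] ((565.1084594726562, 197.52078247070312), (81.25685119628906, 50.249454498291016), 16.702625274658203)
rail ((636.805419921875, 211.52651977539062), (11.165535926818848, 113.45230865478516), 17.823974609375) [0.0516 0.0545 0.057 ]
wrist
blue n 1670 plane [-0.4463 -0.1446  0.0802] ((543.9705810546875, 189.9466552734375), (29.601755142211914, 44.419918060302734), 17.704296112060547)
red n 876 local mean [-0.0412 -0.0031  0.0938] min [-0.0844 -0.0123  0.0857] max [-0.0294  0.0101  0.1224]
axes [[ 0.8381  0.0861 -0.5387]
 [-0.0688  0.9963  0.0522]
 [ 0.5411 -0.0066  0.8409]] [0.3907 0.1746 0.0114]
19.3083
```

View pics/wrist6.png

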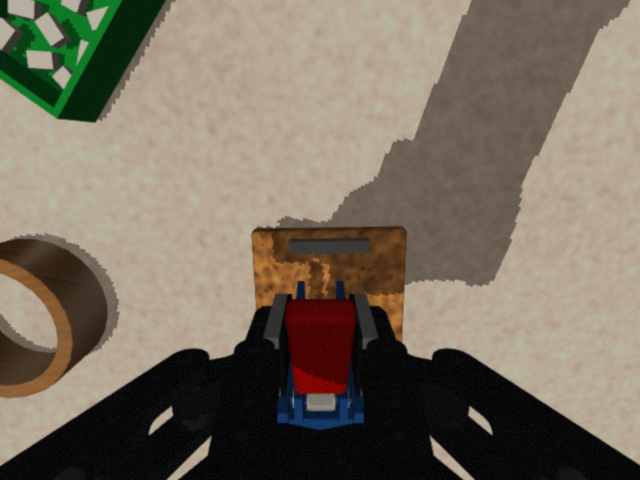

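The wrist view shows the handle pinched (320,345) and the head behind it tipped nose-down by about 0.18 rad. The pads clamp too firmly to let it turn. I'll lower it back to level, release, and then push the handle up from behind with the shut fingers.

```bash
python3 - <<'E'
from h import *
B=.021+OFF
x,z=arc(.70)
print(line_to(W(x,0,z-B),.04,until_force=12),get_eef_pos()-W(x,0,z-B),get_ft_force())
p=read_camera('scene'); head(p)
p=read_camera('top'); head(p)
x,z=arc(.62)
print(line_to(W(x,0,z-B),.04,until_force=8),get_eef_pos()-W(x,0,z-B),get_ft_force())
p=read_camera('scene'); head(p)
print(get_clock())
E
```

```text
False [-0.0008 -0.0006 -0.0003] [-0.7441 -0.138  -5.361 ]
blue n 1216 plane [-0.1156 -0.0099  0.0655] ((557.4744873046875, 194.23257446289062), (78.70246887207031, 49.741153717041016), 17.237016677856445)
rail ((625.778076171875, 216.44418334960938), (14.27829360961914, 130.4026641845703), 17.805374145507812) [0.0541 0.0556 0.0569]
red n 547 local mean [-0.063  -0.0009  0.0826] min [-0.092  -0.0129  0.0626] max [-0.0379  0.0104  0.1029]
axes [[ 0.8221 -0.0695 -0.565 ]
 [ 0.0628  0.9975 -0.0313]
 [-0.5658  0.0098 -0.8245]] [0.4253 0.1429 0.0301]
blue n 1565 plane [-0.0461 -0.0192  0.0656] ((556.3140869140625, 194.43341064453125), (78.05928039550781, 49.60307312011719), 17.3900146484375)
rail ((626.3189697265625, 216.72027587890625), (11.708468437194824, 130.77734375), 17.548473358154297) [0.0536 0.056  0.0583]
False [ 0.0003  0.0001 -0.    ] [ 0.1784 -0.4566 -3.418 ]
blue n 1131 plane [-0.0769 -0.0061  0.0627] ((555.5848388671875, 193.52511596679688), (79.64427947998047, 49.15762710571289), 17.656723022460938)
rail ((623.5027465820312, 215.65234375), (15.095502853393555, 130.50790405273438), 17.331132888793945) [0.0544 0.0558 0.0571]
red n 551 local mean [-0.0656 -0.0007  0.0787] min [-0.0969 -0.0127  0.0573] max [-0.0396  0.0105  0.0988]
axes [[ 0.8268 -0.071  -0.558 ]
 [-0.0741 -0.9971  0.017 ]
 [ 0.5575 -0.0273  0.8297]] [0.4308 0.1437 0.0318]
20.3667
```

The head is level again at its old place, with the handle now at about 0.6 rad. I'll release and push it the rest of the way from behind.

```bash
python3 - <<'E'
from h import *
def T(x,ztip): return W(x,0,ztip-OFF)
def xc(th): return -.028-.087*np.cos(th)-.005*np.sin(th)-.011
grip(.045,20)
e=get_eef_pos(); line_to(e+[0,0,.055],.2)
line_to(T(xc(.6)-.02,.12),.2); grip(0)
line_to(T(xc(.6)-.02,.078),.15)
f0=get_ft_force()
for th,zt in [(.6,.078),(.8,.086),(1.0,.094),(1.15,.1),(1.21,.102)]:
    print(th,line_to(T(xc(th),zt),.05,until_force=9),get_ft_force()-f0)
print(line_to(T(xc(1.40),.106),.02,until_force=4),get_eef_pos()-T(xc(1.25),.106),get_ft_force()-f0)
p=read_camera('scene'); save(p,'s7.png'); head(p); p=read_camera('top'); head(p)
print(get_clock())
E
```

```text
0.6 False [-3.5927 -0.7025  2.3075]
0.8 True [-1.4945 -0.8101  0.5295]
1.0 True [-0.5863  0.1539 -0.0131]
1.15 True [ 0.3144  0.029  -0.9245]
1.21 True [ 0.034   0.6393 -0.714 ]
True [-0.031  -0.0104 -0.0131] [-1.0797  0.4265  0.2796]
blue n 1114 plane [-0.0659 -0.0016  0.0622] ((556.7454833984375, 193.91140747070312), (79.24835205078125, 49.67131805419922), 16.192947387695312)
rail ((624.8314208984375, 216.45623779296875), (14.46406364440918, 130.71556091308594), 17.292043685913086) [0.0543 0.0559 0.0572]
red n 662 local mean [-0.0565 -0.0015  0.0883] min [-0.0795 -0.0131  0.061 ] max [-0.0345  0.0103  0.1138]
axes [[ 0.6581 -0.0058 -0.7529]
 [ 0.0097  1.      0.0008]
 [-0.7528  0.0078 -0.6582]] [0.4802 0.1662 0.0369]
blue n 1657 plane [-0.006  -0.0061  0.0621] ((555.1360473632812, 194.38848876953125), (78.50313568115234, 50.03806686401367), 17.060514450073242)
rail ((625.5221557617188, 216.49658203125), (11.629467964172363, 130.02297973632812), 17.390439987182617) [0.0538 0.0563 0.0586]
red n 71 local mean [-0.0431 -0.0069  0.0743] min [-0.056  -0.0112  0.0641] max [-0.036   0.0028  0.0887]
axes [[-0.6257 -0.2663  0.7332]
 [ 0.1225 -0.9618 -0.2448]
 [ 0.7704 -0.0634  0.6344]] [0.0656 0.0245 0.0069]
25.175
```

View pics/s7.png

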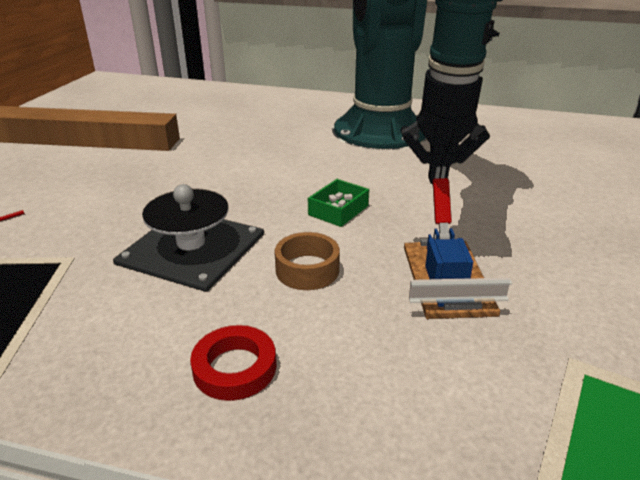

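The push works: the handle is at about 0.85 rad at (442,200) and the head level, but the force stop trips early. I'll continue in short steps.

```bash
python3 - <<'E'
from h import *
def T(x,ztip): return W(x,0,ztip-OFF)
def xc(th): return -.026-.087*np.cos(th)-.005*np.sin(th)-.011
print((get_eef_pos()-O)[:2]@[np.cos(YAW),np.sin(YAW)],get_eef_pos()[2]+OFF-O[2], xc(.85))
f0=get_ft_force()
for th,zt in [(.95,.098),(1.1,.104),(1.2,.107)]:
    print(th,line_to(T(xc(th),zt),.03,until_force=14),get_ft_force(),get_eef_pos()-T(xc(th),zt))
p=read_camera('scene'); save(p,'s8.png'); head(p)
print(get_clock())
E
```

```text
-0.1043558046647465 0.09266922014147455 -0.09817493571769491
0.95 False [-7.4984 -3.1294  7.2081] [-0.0054 -0.0023 -0.    ]
1.1 False [-4.5333 -1.2089  3.3507] [-0.0012 -0.0005  0.    ]
1.2 False [-4.9541 -3.0407  3.2331] [-0.0014 -0.0005 -0.0003]
blue n 1118 plane [-0.0648 -0.0004  0.0621] ((557.162841796875, 193.8510284423828), (78.77348327636719, 50.11594772338867), 17.719953536987305)
rail ((625.101318359375, 216.34852600097656), (14.802016258239746, 130.13681030273438), 16.918020248413086) [0.0542 0.0558 0.057 ]
red n 711 local mean [-0.0379 -0.0015  0.0983] min [-0.0497 -0.0126  0.0657] max [-0.0262  0.01    0.1295]
axes [[ 0.3125 -0.0007 -0.9499]
 [ 0.0178  0.9998  0.0052]
 [ 0.9498 -0.0186  0.3124]] [0.5066 0.1705 0.0359]
26.8417
```

The handle is at about 1.25 rad. A last light push will confirm it's on its stop, then I'll back off and locate the ball from near.

```bash
python3 - <<'E'
from h import *
d=np.array([np.cos(YAW),np.sin(YAW),0])
e=get_eef_pos(); print(line_to(e+d*.010,.015,until_force=5),(get_eef_pos()-e)@d,get_ft_force())
p=read_camera('scene'); head(p)
e=get_eef_pos(); line_to(e-d*.03,.1); line_to(e-d*.03+[0,0,.12],.25)
p=read_camera('wrist'); head(p)
p=read_camera('top'); head(p)
grip(.085)
# stand views
ps=[]
for i,(x,y) in enumerate([(0.55,-0.12),(0.50,-0.22)]):
    reach([x,y,0.26],down(np.radians(197))); p=read_camera('wrist'); ps.append(p); save(p,f'b{i}.png')
ptsmulti(ps,['stem_range','stand'])
for n in('scene','top'): ps.append(read_camera(n))
B0=np.array([.57,-.2])
for i,p in enumerate(ps):
    C=cloud(p); im=p['image'].astype(int); r=np.linalg.norm(C[...,:2]-B0,axis=-1)
    m=(p['depth']>0)&(r<.1)&(C[...,2]>.03)
    z=C[m][:,2]; h,e=np.histogram(z,np.arange(.03,.13,.002)); k=h.argmax(); zd=np.median(z[abs(z-e[k]-.001)<.003])
    disc=m&(abs(C[...,2]-zd)<.004); c=(C[disc][:,:2]*1000).astype(np.float32); (cx,cy),rad=cv2.minEnclosingCircle(c)
    ball=m&(C[...,2]>zd+.02); b=C[ball]
    s=None
    if len(b)>30:
        from scipy.optimize import least_squares
        f=least_squares(lambda v:np.linalg.norm(b-v,axis=1)-.015,b.mean(0),loss='soft_l1',f_scale=.001); s=f.x
    print(i,'disc z',zd,'circ',cx,cy,rad,'ball n',len(b),s,'top',b[:,2].max() if len(b) else None)
print(get_clock())
E
```

```text
True -0.0010570859854763244 [ 0.6352 -0.438  -0.241 ]
blue n 1122 plane [-0.0646 -0.0032  0.0621] ((557.6473388671875, 194.32366943359375), (77.16075897216797, 49.76201629638672), 17.549823760986328)
rail ((625.1620483398438, 216.07290649414062), (14.508503913879395, 130.22955322265625), 17.46669578552246) [0.0542 0.0558 0.0571]
red n 712 local mean [-0.0379 -0.0016  0.0984] min [-0.0506 -0.0126  0.066 ] max [-0.0256  0.0098  0.1299]
axes [[ 0.3209  0.0013 -0.9471]
 [-0.0229 -0.9997 -0.0091]
 [ 0.9468 -0.0246  0.3208]] [0.5047 0.17   0.0347]
blue n 2 plane [-0.0373 -0.0122  0.2784] ((466.03643798828125, 164.75738525390625), (0.3521299958229065, 0.0), -162.70669555664062)
rail ((624.7019653320312, 216.1772003173828), (11.138608932495117, 13.213410377502441), 12.40644645690918) [0.056  0.0572 0.0582]
blue n 1643 plane [-0.0031 -0.0091  0.0622] ((555.404541015625, 194.41180419921875), (78.38236999511719, 49.762428283691406), 17.157573699951172)
rail ((625.344482421875, 216.57330322265625), (11.893075942993164, 130.46066284179688), 17.616910934448242) [0.0539 0.0561 0.0585]
red n 58 loca
[... 225 characters left out ...]
.1976  0.0573] res mm [0.181 0.181]
stand [ 0.5799 -0.1995 -0.0224] res mm [0.9881 0.9881]
0 disc z 0.07654118490362499 circ 576.8948364257812 -198.5141143798828 64.04608917236328 ball n 33810 [ 0.5536 -0.1554  0.3672] top 0.39292688439829754
1 disc z 0.07666404620105438 circ 576.981201171875 -198.92684936523438 64.0916519165039 ball n 46785 [ 0.4905 -0.2245  0.3673] top 0.39335538887332766
2 disc z 0.07524730526137985 circ 577.452880859375 -199.2080535888672 66.06769561767578 ball n 1303 [ 0.5176 -0.2319  0.3237] top 0.35923160402083876
3 disc z 0.07565809117972355 circ 577.5179443359375 -198.5042266845703 64.26917266845703 ball n 9967 [ 0.4974 -0.1865  0.4723] top 0.5446792526765346
31.225
```

View pics/b1.png

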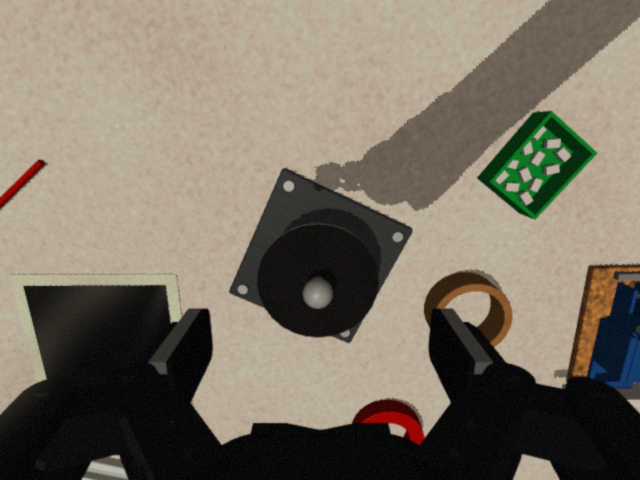

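The wrist view shows the disc at about (318,280) and the ball at (317,292), with the disc's centre at (0.577, −0.199) and face z 0.0765 in all views. I'll confirm the handle stop once more, re-measure the head, grasp and lift.

```bash
python3 - <<'E'
from h import *
q=down(YAW+np.pi)
def T(x,ztip): return W(x,0,ztip-OFF)
grip(0); reach(T(-.095,.14),q); line_to(T(-.085,.107),.15)
f0=get_ft_force()
print(line_to(T(-.064,.108),.04,until_force=8),'local x',(get_eef_pos()-O)[:2]@[np.cos(YAW),np.sin(YAW)],get_ft_force()-f0)
e=get_eef_pos(); line_to(e-[.02,.0063,0],.15)
grip(.085); reach([.50,.2,.32],q)
p=read_camera('wrist'); head(p); save(p,'w9.png')
print(get_clock())
E
```

```text
True local x -0.06952007532932336 [-0.6472 -0.0109 -0.6698]
blue n 1889 plane [0.0056 0.004  0.063 ] ((558.8798828125, 195.10997009277344), (68.78179931640625, 48.09100341796875), 17.482276916503906)
rail ((625.488037109375, 216.53656005859375), (11.398626327514648, 129.14036560058594), 17.263830184936523) [0.0559 0.0573 0.0585]
red n 165 local mean [-0.052  -0.0022  0.1293] min [-0.0563 -0.0121  0.1256] max [-0.0483  0.0105  0.1314]
axes [[ 0.1235  0.9895  0.0745]
 [ 0.9595 -0.1383  0.2456]
 [-0.2533 -0.0411  0.9665]] [0.0777 0.0282 0.0114]
36.4417
```

The handle is on its stop; the head moved about 2 mm along its nose. Grasp and lift.

```bash
echo "O1=np.array([.5537,.1941,.0125])" >> h.py; python3 - <<'E'
from h import *
q=down(YAW+np.pi)
zt=.030-.019-.005
def G(z): return W(.016,0,z-OFF,O=O1)
reach(G(.10),q); print(line_to(G(zt),.12,until_force=8),get_eef_pos()-G(zt))
f0=get_ft_force(); grip(.0,80); print('w',get_gripper_width(),get_grasp_force(),get_ft_force()-f0)
line_to(G(zt+.01),.05); print(get_ft_force()-f0,get_moment())
line_to(G(zt+.14),.2); print(get_gripper_width(),get_ft_force()-f0,get_eef_pos())
p=read_camera('scene'); save(p,'s10.png'); p=read_camera('top'); head(p,O=O1+[0,0,.14]); 
print(get_clock())
E
```

```text
False [0.0007 0.0002 0.0007]
w 0.04921137372611865 85.01534342765808 [-1.3403 -0.4954  6.5808]
[-0.5375 -0.3304 -8.6311] [ 0.0119 -0.0387 -0.0172]
0.04958327747998236 [-0.492  -1.443  -8.8886] [0.5674 0.1986 0.1204]
blue n 980 plane [-0.0887 -0.0318  0.1989] ((544.9916381835938, 190.7868194580078), (51.40428161621094, 44.97462463378906), 78.60517120361328)
rail ((633.7888793945312, 181.96746826171875), (11.919403076171875, 58.29494094848633), 16.640979766845703) [0.1913 0.1931 0.1951]
red n 163 local mean [-0.0556 -0.0026  0.1257] min [-0.0599 -0.0112  0.1216] max [-0.0506  0.0068  0.129 ]
axes [[-0.0749  0.997  -0.0171]
 [-0.9403 -0.0763 -0.3316]
 [ 0.3319  0.0087 -0.9433]] [0.064  0.0325 0.0139]
40.05
```

View pics/s10.png

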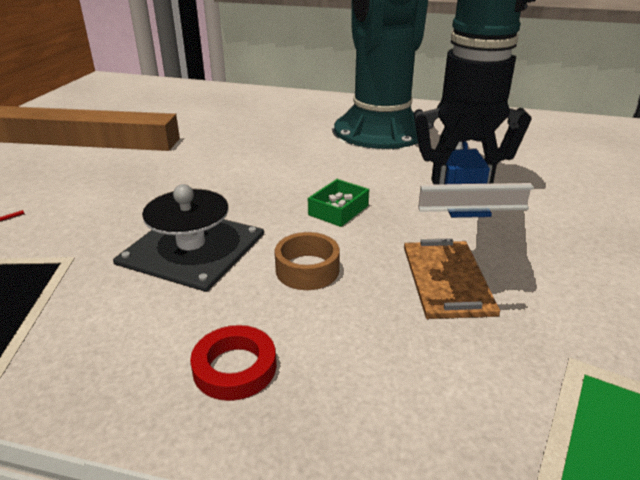

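The head hangs level in the gripper at (470,190) and the tray is empty. I'll carry it over the stand and lower it by feel.

```bash
python3 - <<'E'
from h import *
U=.0302; ex,ey=.577+.0153,-.1988+.0048
line_to([ex,ey,.150-U],.25)
f0=get_ft_force(); xy=np.array([ex,ey])
for k in range(10):
    z=get_eef_pos()[2]+U
    hit=line_to([*xy,max(.0745,z-.05)-U],.02,until_force=7)
    e=get_eef_pos(); f=get_ft_force()-f0; print(k,hit,'under',e[2]+U,'f',f,'xy',e[:2]-[ex,ey],get_moment(),round(get_clock(),1))
    if e[2]+U<.0785 or not hit or get_clock()>52: break
    lat=f[:2]; n=np.linalg.norm(lat)
    xy=e[:2]+(lat/n*min(.002,.0005*n) if n>1.5 else 0)
    line_to([*xy,e[2]+.0005],.03)
E
```

```text
0 False under 0.099801167335019 f [-0.3936 -1.1481  0.5996] xy [ 0. -0.] [0.0258 0.0226 0.0066] 44.4
```

It went over the ball cleanly (underside at 0.0998). Continuing to the seat.

```bash
python3 - <<'E'
from h import *
U=.0302
f0=get_ft_force(); e=get_eef_pos(); xy=e[:2]
line_to([*xy,.082-U],.03); print(get_ft_force()-f0)
hit=line_to([*xy,.0715-U],.012,until_force=12)
e=get_eef_pos(); print(hit,'under',e[2]+U,get_ft_force()-f0,get_moment(),get_clock())
p=read_camera('scene'); save(p,'s11.png'); head(p,O=np.array([.577,-.1988,.0765]))
E
```

```text
[ 0.2444  0.9066 -0.2499]
True under 0.07491321966495926 [-1.4063  1.5053 14.255 ] [ 0.0209  0.1237 -0.0072] 45.8417
blue n 670 plane [-0.0587 -0.0116  0.1244] ((585.72998046875, -196.49441528320312), (66.3099136352539, 48.700870513916016), 17.513423919677734)
rail ((648.4943237304688, -176.87637329101562), (14.826089859008789, 129.88096618652344), 17.427309036254883) [0.1163 0.1178 0.1189]
```

View pics/s11.png

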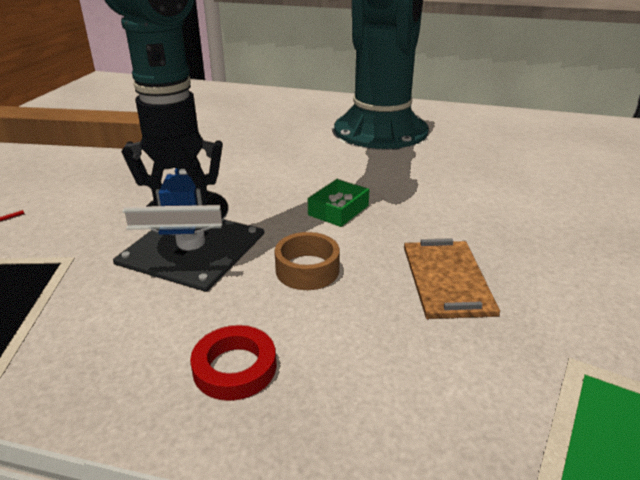

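The head is seated: 14 N at underside 0.0749, matching the disc height minus the rubber's give. I'll release, then press the handle down from the front.

```bash
echo "O2=np.array([.577,-.1988,.0757])" >> h.py; python3 - <<'E'
from h import *
def T(x,ztip): return W(x,0,ztip-OFF,O=O2)
def C(th,r=.070): return -.028-r*np.cos(th)+.005*np.sin(th)+.011, .046+r*np.sin(th)+.005*np.cos(th)
grip(.085,30)
e=get_eef_pos(); line_to(e+[0,0,.13],.25); grip(0)
line_to(T(-.012,.112),.25)
f0=get_ft_force()
for th in [1.2,1.0,.8,.6,.4,.25]:
    h=line_to(T(*C(th)),.08,until_force=15); print(th,h,get_ft_force()-f0)
    if h: break
print(get_clock())
p=read_camera('scene'); head(p,O=O2)
E
```

```text
1.2 False [-0.8811 -0.884  -0.5371]
1.0 False [-0.7816 -0.124  -0.8604]
0.8 False [-1.2897 -0.1907 -0.1785]
0.6 False [-0.3713 -0.2503  0.1656]
0.4 False [ 0.6646 -1.526  -0.1834]
0.25 False [-0.1435  0.2882  0.35  ]
50.1167
blue n 821 plane [-0.0635 -0.0199  0.1246] ((574.9569091796875, -198.19464111328125), (88.12863159179688, 48.768455505371094), 16.25372314453125)
rail ((648.1478271484375, -176.77317810058594), (15.407926559448242, 129.71200561523438), 17.71372413635254) [0.1172 0.1184 0.1194]
red n 148 local mean [-0.0585 -0.0001  0.0583] min [-0.0859 -0.0105  0.0514] max [-0.0443  0.0111  0.0662]
axes [[ 0.9597  0.1073 -0.2597]
 [-0.1085  0.9941  0.01  ]
 [ 0.2592  0.0185  0.9656]] [0.117  0.0762 0.0139]
```

The handle follows (now about 0.26 rad). Now the last part, with a force limit.

```bash
python3 - <<'E'
from h import *
def T(x,ztip): return W(x,0,ztip-OFF,O=O2)
def C(th,r=.070): return -.028-r*np.cos(th)+.005*np.sin(th)+.011, .046+r*np.sin(th)+.005*np.cos(th)
f0=get_ft_force()
for th,lim in [(.12,14),(.03,14),(-.12,14)]:
    h=line_to(T(*C(th)),.03,until_force=lim); e=get_eef_pos(); print(th,h,get_ft_force()-f0,e-T(*C(th)), 'tip local z',e[2]+OFF-O2[2])
e=get_eef_pos(); line_to(e+[0,0,.10],.25); line_to(e+[-.06,0,.16],.25)
for n in('scene','top','wrist'):
    p=read_camera(n); save(p,n+'12.png'); print(n); head(p,O=O2)
    C_=cloud(p); im=p['image'].astype(int); l=C_-O2; lx=l[...,:2]@[np.cos(YAW),np.sin(YAW)]
    red=(im[...,0]>im[...,1]*2.2)&(im[...,0]>60)&(p['depth']>0)&(lx<-.04)&(lx>-.13)&(abs(l[...,2]-.05)<.05)
    if red.sum()>20: print('slope',np.polyfit(lx[red],l[...,2][red],1),red.sum())
print(get_clock())
E
```

```text
0.12 False [-0.4344 -2.67    0.7865] [-0.0002 -0.0001 -0.0002] tip local z 0.05918197339475463
0.03 False [-1.348  -0.7841  2.2504] [-0.0003 -0.0001 -0.0002] tip local z 0.05291213803589444
-0.12 True [-0.9344  1.3089 14.3546] [-0.0011 -0.0012  0.0062] tip local z 0.048786868314020154
scene
blue n 816 plane [-0.07   -0.0183  0.1247] ((580.7520141601562, -196.50228881835938), (77.81705474853516, 48.77849578857422), 16.484251022338867)
rail ((648.0912475585938, -177.26922607421875), (14.524380683898926, 130.33709716796875), 16.94448471069336) [0.1172 0.1183 0.1194]
red n 226 local mean [-0.0755  0.0007  0.0506] min [-0.1081 -0.0105  0.0462] max [-0.0394  0.0112  0.0533]
axes [[ 0.9999 -0.0145 -0.0022]
 [-0.0145 -0.9999 -0.0007]
 [ 0.0022 -0.0007  1.    ]] [0.2707 0.0949 0.0128]
slope [-0.0057  0.05  ] 243
top
blue n 1911 plane [-0.0138 -0.0035  0.125 ] ((578.3396606445312, -197.9668426513672), (78.06455993652344, 50.04043960571289), 17.435142517089844)
rail ((648.7138061523438, -176.39617919921875), (11.043797492980957, 129.53860473632812), 17.474828720092773) [0.1167 0.1187 0.1209]
red n 975 local mean [-0.0812  0.0005  0.0511] min [-0.1139 -0.0116  0.047 ] max [-0.0477  0.012   0.055 ]
axes [[-1.      0.0044 -0.001 ]
 [-0.0044 -1.     -0.0075]
 [-0.0011 -0.0075  1.    ]] [0.5914 0.2023 0.0394]
slope [0.0016 0.0511] 1024
wrist
blue n 170 plane [-0.0143 -0.0208  0.1268] ((600.2846069335938, -172.163818359375), (18.662208557128906, 10.623600959777832), 17.370634078979492)
red n 1114 local mean [-0.096  -0.0013  0.0519] min [-0.1154 -0.0122  0.0483] max [-0.0691  0.0104  0.0542]
axes [[ 0.9908 -0.1352  0.004 ]
 [-0.1351 -0.9906 -0.0198]
 [-0.0066 -0.0191  0.9998]] [0.4001 0.2069 0.027 ]
slope [0.0063 0.0523] 1202
52.45
```

View pics/scene12.png

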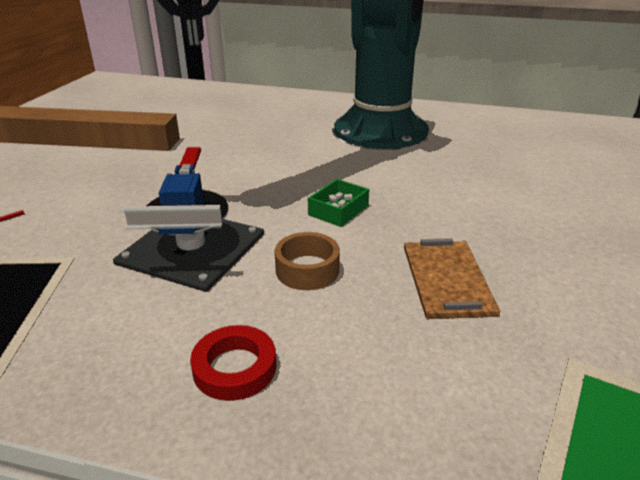

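The head sits flat on the disc at (180,190), the handle is down and level at (190,160) (slope about 0), and the robot is clear. The tapes and letter box haven't moved. Handing in.

```bash
python3 -c "
from station import *
print(hand_in())"
```

```text
the job is handed in; nothing more can be done
None
```

The sign head is seated flat on its stand with the handle pressed fully down, the gripper has let go, and the job was handed in at about 52 s; on the first try at raising the handle the head tipped about 0.18 rad in the tray and was set back level before I went on.

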